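# Blow out an empty bottle on the air rinser

### The arm

A 6-joint arm with a two-finger parallel gripper is mounted at the origin on the work surface. World frame = base frame: x ahead of the robot, y to its left, z up, the work surface at z = 0. Lengths are in m, angles in rad, forces in N, time in s.
With the tool pointing down it reaches from about 0.275 to 0.875 m from the base axis. Payload 12.5 kg.
Tool frame: the origin (TCP) lies at the very end of the fingers, on their centre line; the grasp point (between the pads) lies 19 mm behind it (arm.grasp_offset is the z of the grasp point in the tool frame, in m); z points along the fingers, y is the line along which they close (so a half turn about z gives the same grasp; the last joint's range is limited). The gripper opens to 85 mm and grips with 20 to 120 N. Pads are 22 mm wide; open, the fingers measure 114 mm over their backs; the gripper's body (76 mm by 85 mm) begins 54 mm behind the grasp point. The pads swing forward as they close: fully open they stand 13 mm farther back than shut.
Start: joints at [-1.235, 0.351, 1.652, -0, 1.139, -0.085], TCP at [0.225, -0.502, 0.231] pointing down, gripper open.
Joint ranges: [-2.75, 2.75], [-0.79, 2.1], [0.01, 2.65], [-1.57, 4.71], [0.07, 3.14], [-2.87, 2.87]. Speed limits (rad/s): [2.22, 2.22, 2.79, 3.14, 3.14, 3.14].

### API

Orientations are given as a rotation vector (axis times angle).
In Python, from rig import arm gives the robot as it stands. The module is installed in compiled form; this text tells all that it offers.
- The arm moves only by the tool step_arm, never from a script. Its argument "motion" is a list of rows, each an object with "offset": the shift along the tool's x, y, z in m, a list of three; "roll": the turn about the tool's z in degrees. In form: [{"offset": [x, y, z], "roll": roll}, ...]. A call has exactly 10 rows; each row is the pose to reach, as a shift and turn from the pose commanded when the call began, along the tool's axes at that moment; what a row does not reach only later rows make up. A row lasts 1/10 s, in which the tool goes at most 50 mm and 8.59 degrees, less where a joint would pass 70% of its speed; a pose out of reach is approached as far as the arm can. A call with a gripper value outside its range is refused whole. "jaw" is the finger opening in m, from 0 to 0.0854, set as the call begins (left out, the last holds). The fingers move at their own pace and stop on an object; "newtons" is the grip in N (left out, the last holds). Time passes only in rows, so rows that repeat a pose let the fingers close, or fill a call up. It gives the time, the measured TCP pose, the force, the opening and the grip force at its end, in the units of the state.
- arm.observe(): the state, without advancing time (a new reading comes with each control period).
- arm.read_camera(name): name is "scene" or "side" or "wrist"; returns the picture (400x640x3 uint8, red, green, blue); there is no depth.
- arm.calibration(name): a dict with "fx", "fy", "cx", "cy" (pixels), "xyz" and "attitude" of the camera in the world. Camera axes: x right, y down, z forward; pixel columns grow to the right and rows downward; lengths in m; the calibration is good to about 2 mm. A picture is of the moment at which its call begins: read the wrist's pose just before it. calibration takes no time and is no camera call; for the wrist camera it gives the pose at the moment of the call.
- arm.sign_off(): hands the job in; it is judged then, once.
Trained networks look in the newest picture that a camera, given by its name, has taken for a name from the list of things; names that differ only in an ending like _2 or _b are one class to them, and where a whole thing is asked for, a point or a joint stands for the part that bears it (a point fixed in the world has none). Each returns a list of dicts, best first, with "p" (0 to 1); they miss things now and then, are a little off and sometimes report something else, mostly with a low value. They report only what shows in the picture. A call takes as long as a camera call. They do not tell look-alikes from the thing itself.
- arm.regions_of(camera, name): "mask" (400x640 bool, what is visible of it) and "extent" ([left, top, right, bottom] in pixels, round what is visible of it).
The state is a dict: "t": time; "joint_positions": joint angles; "dq": joint speeds; "tau": joint torques, N m; "tool_pos": TCP position; "tool_rot": TCP orientation; "ft_force": force on the tool from outside, world axes, zero at the start; "wrist_torque": the same for the moment, N m; "grip_width": finger opening in m; "gripper_force": force on a finger pad.
Only numpy, scipy, OpenCV 4.12 (cv2) and the standard library are available. Lean on these libraries where they do the work, as an engineer would, in place of code of your own. Each camera call takes 0.05 s, during which the arm holds its last target. There are 200 camera calls.

### The job

Take the open, empty bottle from the wire rack and set it upside down over the rinser's nozzle peg, lowering it until its mouth rests on the seat and letting go without dropping it. Then swing the rinser's spring-loaded valve arm forward, away from the robot, all the way to its stop and keep holding it there: the job finishes with the robot still holding the arm against its spring. Leave the capped bottles, the cap tub and the label cards where they are.

Things in the scene. Friction and masses are not known exactly. Their poses are not given: they have to be found in the camera images.
- empty_bottle: open amber glass bottle, no cap or label, 0.16 kg, 150 mm long: round body 56 mm wide and 95 long, 25 mm shoulder, neck 34 mm wide and 30 long with a 27 mm open mouth. Starts lying level on the rack, mouth towards the robot. Origin on its axis, 50 mm from the base, 100 mm from the rim; +x runs along the axis from mouth to base (up when upside down)
- bottle_rim (a point): centre of the empty bottle's mouth, in the plane of the rim
- rack: fixed wire rack: black base 150 x 210 x 12 mm; two places, 60 mm either side of the middle along y, each of two steel rods along x, 10 mm thick, 32 mm apart, centres 35 mm up, lying under the bottle within its width. A bottle's axis lies 64 mm above the table. Either place may hold the empty bottle, the other a capped one. Origin: centre of underside; +x away from the robot
- rinser: fixed air rinser: grey base 150 x 210 x 15 mm, y = -120 to +90 mm in its frame; nozzle peg and seat at (0, -80) mm; aluminium valve body 44 mm wide, 62 high, with the arm's pivot at (0, 30) mm; steel stop post 12 mm thick, 80 high, at (41, 78) mm. Origin on the underside; +x away from the robot, +y to its left, turned by the machine's yaw
- seat (a point): centre of the flat steel seat disc (54 mm wide on top), 35 mm above the table, on which the bottle's rim comes to rest. The upright nozzle peg rises from it: 14 mm in diameter, 75 mm tall (tip 110 mm above the table)
- pivot (a point): vertical pivot axis of the valve arm, at the mid-height of the arm bar, 70 mm above the table
- valve_pin (a point): top centre of the upright black handle pin at the free end of the valve arm: a round pin 18 mm in diameter, standing 50 mm clear above the arm bar (bar top 75 mm, pin top 125 mm above the table), 110 mm from the pivot axis. It moves with the arm
- valve_arm (a joint): swing of the valve arm about its vertical pivot, rad: 0 at rest, 1.0 at the stop. Turns clockwise from above, taking the pin forward (+x of the rinser) from 0.5 rad behind to 0.5 rad ahead of the rinser's +y direction. A spring returns it to 0 whenever let go: the pin takes about 3 N to start, 7 N at the stop
- capped_bottle: full bottle with a brass cap and a paper label, same size as the empty one, lying in the other place of the rack; origin and axes as for the empty bottle. Leave it alone
- standing_bottle: full, capped bottle of the same kind standing upright on the table beyond the work, 152 mm tall; origin: centre of its base. Leave it alone
- cap_tub: open white tub of brass caps, 100 x 100 x 50 mm; origin: centre of its underside. Leave it alone
- label_cards: stack of paper label cards, 80 x 60 x 18 mm, fixed on the table beyond the rack; origin: centre of its underside
Things that resemble listed ones, but are neither listed nor needed, are in the scene too. Leave any green, pink or red look-alike of the empty_bottle alone.

How it is judged:
By the outcome, as a careful person would: the job done as asked, in the order asked, and still so for the second after the job is handed in, while the arm keeps its last pose, push and grip.
It also fails if it takes over 64 s, if anything falls off the work surface, if the arm or the gripper's body presses on something with over 40 N, if the wrist force passes 120 N, or if a joint passes its speed limit or range.

## Working session

There is one attempt and no reset: what is moved stays moved. The work goes in short steps, Python scripts to look and compute and a tool call to move; the robot and the scene stay as the last step left them, time stands still between calls to the robot, and variables do not carry over. Pictures are saved under pics/ and viewed, at most 10 in all, crops included, and the job is handed in when it is done.

Besides the shell and the picture viewer there is one more tool, called after ">>>" as name([rows], argument=value, ...), one row to a line, values as JSON. step_arm: Moves the arm, as the interface text tells. Its arguments: {"type":"object","properties":{"motion":{"type":"array"},"jaw":{"type":"number"},"newtons":{"type":"number"}},"required":["motion"]}

```bash
mkdir -p pics
cat > h.py <<'E'
import numpy as np, cv2
from rig import arm
from scipy.spatial.transform import Rotation as R
def snap(n,f=None):
    im=arm.read_camera(n)
    if f: cv2.imwrite('pics/'+f,im[:,:,::-1])
    return im
def cal(n):
    c=arm.calibration(n); a=np.array(c['attitude'])
    M=a if a.shape==(3,3) else R.from_rotvec(a).as_matrix()
    return c,M,np.array(c['xyz'])
def ray(n,u,v):
    c,M,o=cal(n); d=M@np.array([(u-c['cx'])/c['fx'],(v-c['cy'])/c['fy'],1]); return o,d
def at(n,u,v,z):
    o,d=ray(n,u,v); return o+d*(z-o[2])/d[2]
def proj(n,p):
    c,M,o=cal(n); q=M.T@(np.array(p)-o); return np.array([c['fx']*q[0]/q[2]+c['cx'],c['fy']*q[1]/q[2]+c['cy']])
E
python3 - <<'E'
from h import *
np.set_printoptions(precision=3,suppress=True)
s=arm.observe(); print(s['t'],s['tool_pos'],s['tool_rot'],s['ft_force'],arm.grasp_offset)
for n in('scene','side','wrist'):
    print(n,arm.calibration(n)); snap(n,n+'0.png')
    for k in('empty_bottle','rinser','valve_pin','rack','seat'):
        try: print(k,[(round(float(r['p']),2),np.round(r['extent']).tolist(),int(r['mask'].sum())) for r in arm.regions_of(n,k)])
        except Exception as e: print(k,e)
E
```

```text
0.0 [ 0.225 -0.502  0.231] [-3.071 -0.656  0.   ] [ 0.184  0.031 -0.235] -0.0187
scene {'fx': 382.66496832941135, 'fy': 382.66496832941135, 'cx': 324.66705528747406, 'cy': 197.66542175755873, 'xyz': array([1.034, 0.178, 0.886]), 'attitude': array([-1.444, -2.286,  0.778])}
empty_bottle [(0.88, [207.0, 136.0, 241.0, 182.0], 778), (0.85, [280.0, 112.0, 301.0, 151.0], 614), (0.82, [176.0, 207.0, 202.0, 266.0], 1117), (0.8, [286.0, 166.0, 331.0, 209.0], 977), (0.68, [459.0, 179.0, 490.0, 230.0], 1023)]
rinser [(0.91, [350.0, 217.0, 482.0, 297.0], 4768)]
valve_pin [(0.63, [418.0, 246.0, 484.0, 263.0], 533), (0.2, [253.0, 249.0, 291.0, 281.0], 736)]
rack [(0.75, [245.0, 167.0, 333.0, 231.0], 2014)]
seat [(0.73, [354.0, 215.0, 481.0, 302.0], 4810)]
side {'fx': 502.54232391853816, 'fy': 502.54232391853816, 'cx': 318.9251921624668, 'cy': 198.84562906712128, 'xyz': array([-0.131,  0.721,  0.671]), 'attitude': array([-0.809,  2.287, -1.347])}
empty_bottle [(0.9, [257.0, 329.0, 346.0, 374.0], 2471), (0.85, [312.0, 158.0, 367.0, 176.0], 813), (0.61, [337.0, 187.0, 396.0, 226.0], 1201), (0.48, [202.0, 260.0, 249.0, 298.0], 607)]
rinser [(0.89, [203.0, 230.0, 324.0, 319.0], 5429)]
valve_pin [(0.7, [203.0, 260.0, 250.0, 299.0], 636)]
rack [(0.67, [330.0, 193.0, 403.0, 243.0], 1563)]
seat [(0.28, [375.0, 175.0, 407.0, 206.0], 685)]
wrist {'fx': 354.389490722269, 'fy': 354.389490722269, 'cx': 323.73365686764174, 'cy': 198.7849320908995, 'xyz': array([ 0.294, -0.473,  0.374]), 'attitude': array([ 2.419, -1.568, -0.234])}
empty_bottle [(0.81, [342.0, 0.0, 382.0, 10.0], 378), (0.68, [124.0, 0.0, 198.0, 152.0], 8726)]
rinser []
valve_pin []
rack []
seat []
```

View pics/scene0.png

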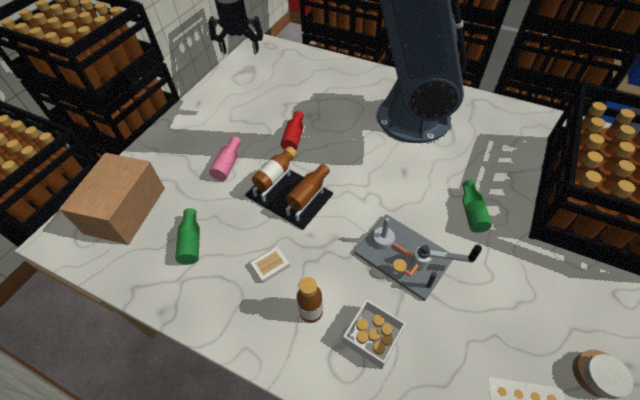

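View pics/side0.png

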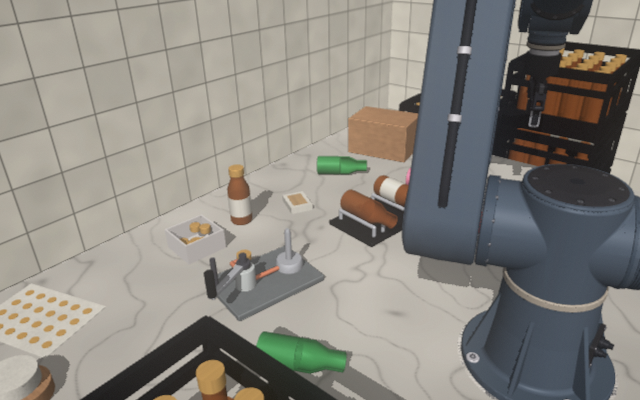

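Look-alikes in scene view: amber open bottle on the rack (308,188); capped amber bottle beside it (274,170); red (293,130), pink (226,158), green (188,235) and green (476,205) bottles; standing capped amber (311,300). I choose (308,188), which is amber, open, unlabelled and on the rack. In scene, the rinser has its peg at (383,232), pivot at (424,252), black pin at (475,253) and stop post at (431,282).

Run:
```python
from h import *
np.set_printoptions(precision=4,suppress=True)
im=cv2.imread('pics/scene0.png'); a=im[150:310,230:500]; cv2.imwrite('pics/c1.png',cv2.resize(a,None,fx=2.9,fy=2.9,interpolation=cv2.INTER_CUBIC))
r=arm.regions_of('scene','empty_bottle') if snap('scene') is not None else 0
for k in r:
    l,t,R_,b=k['extent']
    if 280<(l+R_)/2<330 and 170<(t+b)/2<200:
        v,u=np.nonzero(k['mask']); P=np.array([at('scene',x,y,.064) for x,y in zip(u,v)])[:,:2]
        c=P.mean(0); w,V=np.linalg.eigh(np.cov((P-c).T)); q=(P-c)@V[:,1]; q2=(P-c)@V[:,0]; print('bottle',c,V[:,1],np.degrees(np.arctan2(V[1,1],V[0,1])),q.min(),q.max(),q2.min(),q2.max())
for nm,n,u,v,z in[('pin','scene',477,247,.125),('pin','side',213,260,.125),('peg tip','scene',385,217,.11),('peg tip','side',289,227,.11),('pivot','scene',424,249,.08),('rim','scene',326,168,.064),('rim','side',391,218,.064)]: print(nm,n,at(n,u,v,z))
```

```text
bottle [ 0.4681 -0.1625] [-0.9927  0.1203] 173.09163811799726 -0.07914659323480376 0.09682859331139954 -0.030430163192253813 0.03165883046253464
pin scene [0.5009 0.2907 0.125 ]
pin side [0.5244 0.2608 0.125 ]
peg tip scene [0.5018 0.0728 0.11  ]
peg tip side [0.5083 0.0695 0.11  ]
pivot scene [0.5285 0.1849 0.08  ]
rim scene [ 0.3827 -0.1446  0.064 ]
rim side [ 0.3978 -0.1605  0.064 ]
```

View pics/c1.png

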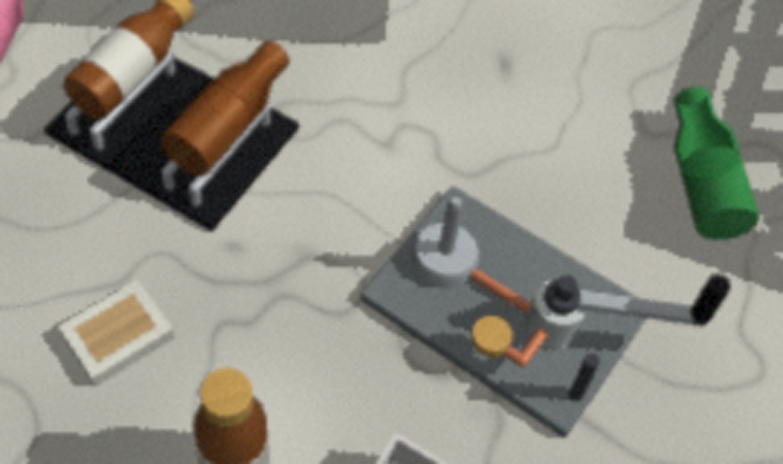

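Crop confirms: bottle at (230,110) in the crop is amber, open, unlabelled and on the rack, and the black pin is at (712,298). Next I move up to look from above with the wrist camera.

```bash
cat >> h.py <<'E'
def go(p,yaw=None):
    s=arm.observe(); M=R.from_rotvec(s['tool_rot']).as_matrix(); y0=np.degrees(np.arctan2(M[1,0],M[0,0]))
    r=0 if yaw is None else -((yaw-y0+90)%180-90)
    print('pos',np.round(s['tool_pos'],4),'yaw',round(y0,2),'z',np.round(M[:,2],4),'offset',np.round(M.T@(np.array(p)-s['tool_pos']),4),'roll',round(r,2),'t',round(s['t'],2),'F',np.round(s['ft_force'],1),'jaw',round(s['grip_width'],4),round(s['gripper_force'],1))
E
python3 -c "
from h import *
go([.38,-.03,.33],-7)"
```

```text
pos [ 0.2247 -0.502   0.2313] yaw 24.11 z [-0.e+00  1.e-04 -1.e+00] offset [ 0.3346 -0.3674 -0.0987] roll 31.11 t 1.0 F [0.1 0.6 0.5] jaw 0.0854 0.0
```

>>> step_arm([
  {"offset":[0.0,0.0,-0.04],"roll":0},
  {"offset":[0.03,-0.03,-0.06],"roll":4},
  {"offset":[0.065,-0.065,-0.08],"roll":8},
  {"offset":[0.1,-0.105,-0.1],"roll":12},
  {"offset":[0.135,-0.145,-0.1],"roll":16},
  {"offset":[0.17,-0.185,-0.1],"roll":20},
  {"offset":[0.205,-0.225,-0.1],"roll":24},
  {"offset":[0.235,-0.26,-0.1],"roll":28},
  {"offset":[0.27,-0.295,-0.1],"roll":31},
  {"offset":[0.3,-0.325,-0.1],"roll":31},
], jaw=0.0854, newtons=20)

```text
t: 2.0
tool_pos: [0.3634, -0.0874, 0.3317]
tool_rot: [3.135, -0.192, 0.002]
ft_force: [1.2, -0.7, 0.2]
grip_width: 0.0855
gripper_force: 0.0
```

Run:
```python
from h import *
np.set_printoptions(precision=4,suppress=True)
go([.38,-.03,.33],-7); print(cal('wrist')[1:])
snap('wrist','w1.png')
for k in('empty_bottle','rinser','valve_pin','rack'):
    for r in arm.regions_of('wrist',k): print(k,round(float(r['p']),2),r['extent'])
```

```text
pos [ 0.3634 -0.0874  0.3317] yaw -7.02 z [ 0.0011 -0.0004 -1.    ] offset [ 0.0095 -0.059   0.0017] roll -0.02 t 2.0 F [ 1.2 -0.7  0.2] jaw 0.0855 0.0
(array([[-0.1222, -0.9494, -0.2893],
       [-0.9925,  0.1171,  0.0351],
       [ 0.0006,  0.2914, -0.9566]]), array([ 0.4382, -0.0979,  0.4743]))
empty_bottle 0.92 [474.7, 155.9, 540.9, 268.6]
empty_bottle 0.8 [352.0, 0.0, 412.6, 134.1]
empty_bottle 0.69 [6.5, 171.2, 117.0, 277.4]
empty_bottle 0.61 [592.7, 0.0, 640.0, 111.4]
rinser 0.86 [0.0, 0.0, 208.2, 114.8]
valve_pin 0.77 [0.0, 15.0, 66.0, 64.6]
rack 0.61 [335.3, 0.0, 468.5, 111.3]
rack 0.34 [0.0, 12.3, 65.6, 64.2]
```

View pics/w1.png

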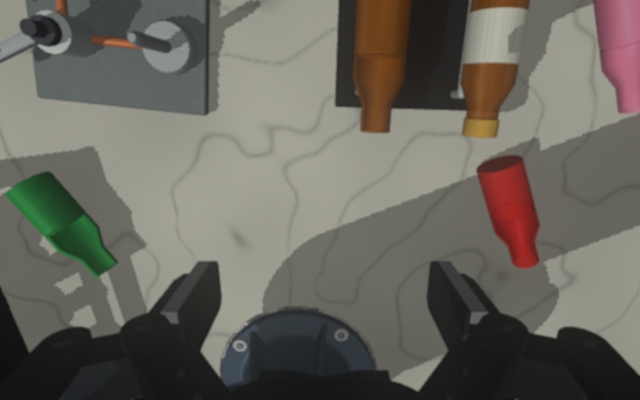

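Wrist view: bottle mouth at (375,131) with no cap, capped neighbour at (492,60), peg at (150,42), pivot at (42,32). The base of the bottle is cut off, so I move forward to see everything.

>>> step_arm([
  {"offset":[0.02,-0.01,0],"roll":0},
  {"offset":[0.05,-0.02,0],"roll":0},
  {"offset":[0.08,-0.03,0],"roll":0},
  {"offset":[0.11,-0.04,0],"roll":0},
  {"offset":[0.14,-0.05,0],"roll":0},
  {"offset":[0.15,-0.05,0],"roll":0},
  {"offset":[0.15,-0.05,0],"roll":0},
  {"offset":[0.15,-0.05,0],"roll":0},
  {"offset":[0.15,-0.05,0],"roll":0},
  {"offset":[0.15,-0.05,0],"roll":0},
])

```text
t: 3.25
tool_pos: [0.5175, -0.0582, 0.3317]
tool_rot: [3.136, -0.19, 0.001]
ft_force: [-0.2, 0.5, 0.1]
grip_width: 0.0853
gripper_force: 0.0
```

Run:
```python
from h import *
np.set_printoptions(precision=4,suppress=True)
go([.5,-.05,.33],-7)
snap('wrist','w2.png')
for k in('empty_bottle','rinser','valve_pin','rack'):
    for r in arm.regions_of('wrist',k):
        l,t,rr,b=r['extent']; print(k,round(float(r['p']),2),r['extent'])
        if k=='empty_bottle': np.save('pics/m%d.npy'%l,r['mask'])
```

```text
pos [ 0.5175 -0.0582  0.3317] yaw -6.93 z [ 0.0005 -0.0002 -1.    ] offset [-0.0184 -0.006   0.0017] roll 0.07 t 3.25 F [-0.2  0.5  0.1] jaw 0.0853 0.0
empty_bottle 0.88 [68.6, 271.2, 144.3, 335.2]
empty_bottle 0.82 [385.5, 127.4, 443.3, 255.0]
empty_bottle 0.8 [494.7, 256.1, 557.4, 335.7]
empty_bottle 0.71 [601.7, 111.6, 640.0, 229.7]
rinser 0.98 [0.0, 97.9, 253.5, 227.2]
valve_pin 0.59 [0.0, 155.7, 134.7, 227.9]
rack 0.84 [368.2, 105.7, 541.1, 222.6]
```

View pics/w2.png

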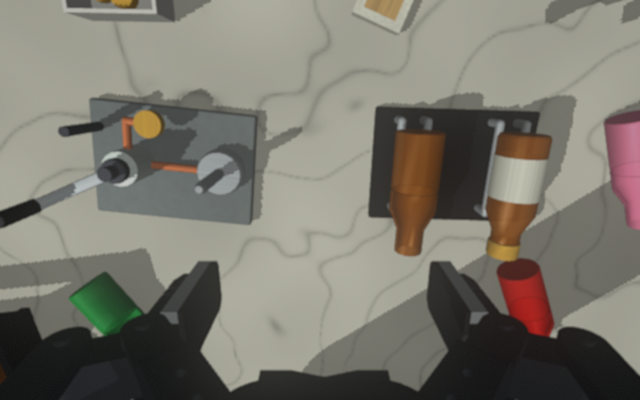

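Wrist view from above: empty bottle runs from base (419,132) to mouth (407,252), seat disc centre is about (219,174), rinser base corners are at (92,98), (256,115), (250,224), (97,211), and the pin runs off the left edge at (0,218). Next I fit the poses.

Run:
```python
from h import *
import glob
from scipy.optimize import minimize, least_squares
np.set_printoptions(precision=4,suppress=True)
def sil(n,p):  # x,y of origin, yaw of +x (mouth->base)
    C=cal(n); c,M,o=C; img=np.zeros((400,640),np.uint8); a=np.array([np.cos(p[2]),np.sin(p[2]),0]); b=np.array([-a[1],a[0],0]); th=np.linspace(0,2*np.pi,40)
    prof=[(.05,.028),(-.045,.028),(-.070,.017),(-.10,.017)]; Q=[]
    for s,r in prof:
        P=np.array([p[0],p[1],.064])+a*s+r*(np.cos(th)[:,None]*b+np.sin(th)[:,None]*np.array([0,0,1])); q=(P-o)@M
        Q.append(np.c_[c['fx']*q[:,0]/q[:,2]+c['cx'],c['fy']*q[:,1]/q[:,2]+c['cy']])
    for i in range(3): cv2.fillConvexPoly(img,np.round(cv2.convexHull(np.vstack(Q[i:i+2]).astype(np.float32))*16).astype(np.int32),1,shift=4)
    return img>0
m={'wrist':np.load('pics/m385.npy')}
snap('scene')
for k in arm.regions_of('scene','empty_bottle'):
    l,t,r,b=k['extent']
    if 290<(l+r)/2<330 and 170<(t+b)/2<200: m['scene']=k['mask']
for ns in(['wrist'],['scene'],['wrist','scene']):
    f=lambda p:-sum((sil(n,p)&m[n]).sum()/(sil(n,p)|m[n]).sum() for n in ns if n in m)
    r=minimize(f,[.468,-.163,-.12],method='Nelder-Mead',options=dict(initial_simplex=[[.468,-.163,-.12],[.49,-.163,-.12],[.468,-.15,-.12],[.468,-.163,0.]])); print(ns,r.x,np.degrees(r.x[2]),r.fun)
cs=[(92,98),(256,115),(250,224),(97,211)]; W=np.array([at('wrist',u,v,.015)[:2] for u,v in cs]); L=np.array([(75,90),(75,-120),(-75,-120),(-75,90)])/1e3
def res(p): 
    c,s=np.cos(p[2]),np.sin(p[2]); return (L@np.array([[c,s],[-s,c]])+p[:2]-W).ravel()
q=least_squares(res,[.5,.15,0]); p=q.x; print('rinser',p,np.degrees(p[2]),q.fun)
c,s=np.cos(p[2]),np.sin(p[2]); T=lambda x,y:p[:2]+np.array([c*x-s*y,s*x+c*y])
print('seat',T(0,-.08),'seen',at('wrist',219,174,.035),'peg tip',at('wrist',199,189,.11),'pivot',T(0,.03))
for a in(-.5,0,.5): print('pin',a,T(.11*np.sin(a),.03+.11*np.cos(a)))
```

```text
['wrist'] [ 0.4864 -0.1642 -0.1478] -8.471123899325313 -0.9642537980339589
['scene'] [ 0.4823 -0.164  -0.1127] -6.455339919738144 -0.8820058997050148
['wrist', 'scene'] [ 0.4859 -0.1642 -0.1311] -7.511469182856549 -1.8324312306538508
rinser [ 0.5273  0.1528 -0.2272] -13.01886650716902 [ 0.002   0.0042 -0.0004 -0.0013 -0.0025 -0.0015  0.0009 -0.0013]
seat [0.5093 0.0748] seen [0.5084 0.0758 0.035 ] peg tip [0.5093 0.0757 0.11  ] pivot [0.5341 0.182 ]
pin -0.5 [0.5045 0.2879]
pin 0 [0.5589 0.2892]
pin 0.5 [0.6072 0.2642]
```

```bash
python3 -c "
from h import *
go([.516,-.168,.045],-8)"
```

```text
pos [ 0.5181 -0.0577  0.3313] yaw -6.88 z [ 1.e-04  0.e+00 -1.e+00] offset [0.0111 0.1098 0.2863] roll 1.12 t 3.6 F [ 0.   0.8 -1.1] jaw 0.0854 0.0
```

>>> step_arm([
  {"offset":[0.005,0.04,0.02],"roll":1.1},
  {"offset":[0.011,0.08,0.04],"roll":1.1},
  {"offset":[0.011,0.11,0.06],"roll":1.1},
  {"offset":[0.011,0.11,0.1],"roll":1.1},
  {"offset":[0.011,0.11,0.14],"roll":1.1},
  {"offset":[0.011,0.11,0.175],"roll":1.1},
  {"offset":[0.011,0.11,0.2],"roll":1.1},
  {"offset":[0.011,0.11,0.2],"roll":1.1},
  {"offset":[0.011,0.11,0.2],"roll":1.1},
  {"offset":[0.011,0.11,0.2],"roll":1.1},
])

```text
t: 4.6
tool_pos: [0.5168, -0.1686, 0.133]
tool_rot: [3.133, -0.219, 0.004]
ft_force: [-0.2, -0.1, 0.9]
grip_width: 0.0853
gripper_force: 0.0
```

```bash
python3 -c "
from h import *
go([.516,-.168,.045],-8)"
```

```text
pos [ 0.5168 -0.1686  0.133 ] yaw -7.98 z [ 0.0024 -0.001  -1.    ] offset [-0.0011 -0.0005  0.088 ] roll 0.02 t 4.6 F [-0.2 -0.1  0.9] jaw 0.0853 0.0
```

>>> step_arm([
  {"offset":[-0.001,0,0.02],"roll":0},
  {"offset":[-0.001,0,0.04],"roll":0},
  {"offset":[-0.001,0,0.06],"roll":0},
  {"offset":[-0.001,0,0.075],"roll":0},
  {"offset":[-0.001,0,0.085],"roll":0},
  {"offset":[-0.001,0,0.087],"roll":0},
  {"offset":[-0.001,0,0.087],"roll":0},
  {"offset":[-0.001,0,0.087],"roll":0},
  {"offset":[-0.001,0,0.087],"roll":0},
  {"offset":[-0.001,0,0.087],"roll":0},
])

```text
t: 5.6
tool_pos: [0.5152, -0.1682, 0.0448]
tool_rot: [3.134, -0.219, 0.001]
ft_force: [0.1, -0.2, 0.2]
grip_width: 0.0855
gripper_force: 0.0
```

>>> step_arm([
  {"offset":[0,0,0],"roll":0},
  {"offset":[0,0,0],"roll":0},
  {"offset":[0,0,0],"roll":0},
  {"offset":[0,0,0],"roll":0},
  {"offset":[0,0,0],"roll":0},
  {"offset":[0,0,0],"roll":0},
  {"offset":[0,0,0],"roll":0},
  {"offset":[0,0,0],"roll":0},
  {"offset":[0,0,0],"roll":0},
  {"offset":[0,0,0],"roll":0},
], jaw=0.045, newtons=20)

```text
t: 6.6
tool_pos: [0.515, -0.1682, 0.0445]
tool_rot: [3.134, -0.219, 0.0]
ft_force: [-1.7, -1.3, 5.1]
grip_width: 0.0553
gripper_force: 20.6
```

Gripped at 55 mm with 20 N. Lifting now to see whether the neck swings down.

>>> step_arm([
  {"offset":[0,0,-0.01],"roll":0},
  {"offset":[0,0,-0.025],"roll":0},
  {"offset":[0,0,-0.045],"roll":0},
  {"offset":[0,0,-0.07],"roll":0},
  {"offset":[0,0,-0.1],"roll":0},
  {"offset":[0,0,-0.13],"roll":0},
  {"offset":[0,0,-0.16],"roll":0},
  {"offset":[0,0,-0.185],"roll":0},
  {"offset":[0,0,-0.2],"roll":0},
  {"offset":[0,0,-0.205],"roll":0},
])

```text
t: 7.6
tool_pos: [0.5153, -0.1681, 0.2511]
tool_rot: [3.133, -0.219, 0.004]
ft_force: [-0.1, -0.3, -2.3]
grip_width: 0.0555
gripper_force: 22.0
```

Run:
```python
from h import *
go([.5,-.05,.33],-8)
a=snap('wrist'); b=snap('side')
cv2.imwrite('pics/w3.png',np.vstack([cv2.resize(a[100:400,200:520],None,fx=1,fy=1),b[80:300,280:600]])[:,:,::-1])
```

```text
pos [ 0.5153 -0.1681  0.2511] yaw -7.98 z [ 2.3e-03 -8.0e-04 -1.0e+00] offset [-0.0313 -0.1148 -0.079 ] roll 0.02 t 7.6 F [-0.1 -0.3 -2.3] jaw 0.0555 22.0
```

View pics/w3.png

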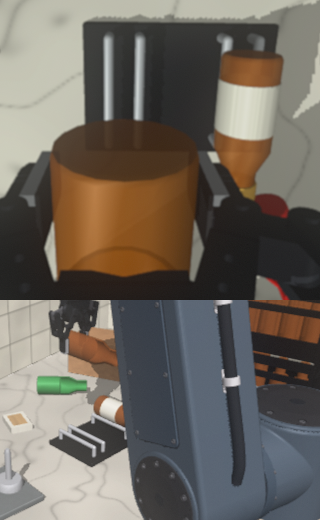

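The bottle is held, tilted only a little mouth-down. Next: wait a second, then measure the pitch.

>>> step_arm([
  {"offset":[0,0,0],"roll":0},
  {"offset":[0,0,0],"roll":0},
  {"offset":[0,0,0],"roll":0},
  {"offset":[0,0,0],"roll":0},
  {"offset":[0,0,0],"roll":0},
  {"offset":[0,0,0],"roll":0},
  {"offset":[0,0,0],"roll":0},
  {"offset":[0,0,0],"roll":0},
  {"offset":[0,0,0],"roll":0},
  {"offset":[0,0,0],"roll":0},
])

```text
t: 8.7
tool_pos: [0.5149, -0.1682, 0.2493]
tool_rot: [3.134, -0.219, 0.0]
ft_force: [-0.0, 0.4, -2.4]
grip_width: 0.0558
gripper_force: 22.0
```

```bash
cat >> h.py <<'E'
def silp(n,G,h,phi,d):
    c,M,o=cal(n); img=np.zeros((400,640),np.uint8); th=np.linspace(0,2*np.pi,40)
    z=np.array([0,0,1.]); a=np.cos(phi)*h-np.sin(phi)*z; b=np.cross(z,h); e=np.cross(a,b); Q=[]
    for s,r in [(-d,.028),(.095-d,.028),(.12-d,.017),(.15-d,.017)]:
        P=G+a*s+r*(np.cos(th)[:,None]*b+np.sin(th)[:,None]*e); q=(P-o)@M
        Q.append(np.c_[c['fx']*q[:,0]/q[:,2]+c['cx'],c['fy']*q[:,1]/q[:,2]+c['cy']])
    for i in range(3): cv2.fillConvexPoly(img,np.round(cv2.convexHull(np.vstack(Q[i:i+2]).astype(np.float32))*16).astype(np.int32),1,shift=4)
    return img>0
def pitch(n='scene',d=.02):
    snap(n); s=arm.observe(); M=R.from_rotvec(s['tool_rot']).as_matrix(); G=np.array(s['tool_pos'])-.0187*M[:,2]; h=-M[:,0]*np.array([1,1,0])
    rs=arm.regions_of(n,'empty_bottle'); best=(0,)
    for r in rs:
        for f in np.radians(np.arange(-30,121,3)):
            q=silp(n,G,h,f,d); i=(q&r['mask']).sum()/(q|r['mask']).sum()
            if i>best[0]: best=(round(float(i),2),int(round(np.degrees(f))),np.round(r['extent']))
    print(n,'pitch',best,'G',G.round(4))
E
python3 - <<'E'
from h import *
pitch(); pitch('side'); go([.5,0,.3])
E
```

```text
scene pitch (0.51, 0, array([275., 110., 332., 158.])) G [ 0.5149 -0.1681  0.268 ]
side pitch (0.73, 0, array([346., 111., 396., 145.])) G [ 0.5149 -0.1682  0.268 ]
pos [ 0.5149 -0.1681  0.2493] yaw -7.99 z [ 0.  0. -1.] offset [-0.0382 -0.1644 -0.0507] roll 0 t 8.9 F [-1.1 -0.2 -1.5] jaw 0.0554 22.0
```

>>> step_arm([
  {"offset":[0,-0.02,0.0],"roll":0},
  {"offset":[0,-0.04,0.0],"roll":0},
  {"offset":[0,-0.06,-0.045],"roll":0},
  {"offset":[0,-0.08,-0.08],"roll":0},
  {"offset":[0,-0.1,-0.06],"roll":0},
  {"offset":[0,-0.12,-0.03],"roll":0},
  {"offset":[0,-0.14,-0.075],"roll":0},
  {"offset":[0,-0.15,-0.1],"roll":0},
  {"offset":[0,-0.15,-0.08],"roll":0},
  {"offset":[0,-0.15,-0.06],"roll":0},
])

```text
t: 9.9
tool_pos: [0.5363, -0.0192, 0.3099]
tool_rot: [3.134, -0.218, 0.004]
ft_force: [0.3, 0.5, -3.0]
grip_width: 0.0553
gripper_force: 23.7
```

Run:
```python
from h import *
pitch(); pitch('side'); go([.5,0,.3])
b=snap('side');a=snap('scene'); G=arm.observe()['tool_pos']
def crop(im,n):
    u,v=proj(n,G).astype(int); u=np.clip(u,100,540);v=np.clip(v,80,310); return im[v-80:v+90,u-100:u+100]
cv2.imwrite('pics/p4.png',cv2.resize(np.hstack([crop(b,'side'),crop(a,'scene')])[:,:,::-1],None,fx=2,fy=2))
```

```text
scene pitch (0.5, 51, array([331., 111., 390., 165.])) G [ 0.5348 -0.0193  0.3245]
side pitch (0.14, 48, array([312., 155., 366., 174.])) G [ 0.5354 -0.0195  0.3274]
pos [ 0.5358 -0.0197  0.3097] yaw -7.99 z [-2.e-04 -0.e+00 -1.e+00] offset [-0.0382 -0.0145  0.0097] roll 0 t 10.1 F [ 0.5  0.1 -1.3] jaw 0.0556 23.6
```

View pics/p4.png

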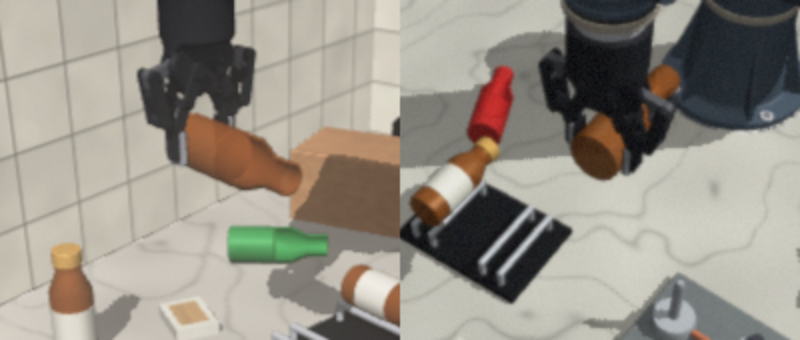

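The bottle is pitched mouth-down by some 20–30° (side crop: mouth at (297,178), base about (185,150)). Next I compute the angle.

```bash
cat >> h.py <<'E'
def mouth(n,d=.02):
    s=arm.observe(); M=R.from_rotvec(s['tool_rot']).as_matrix(); G=np.array(s['tool_pos'])-.0187*M[:,2]; h=-M[:,0]*np.array([1,1,0])
    for f in range(0,100,10):
        a=np.cos(np.radians(f))*h-np.sin(np.radians(f))*np.array([0,0,1]); print(f,proj(n,G+a*(.15-d)).round(),proj(n,G-a*d).round(),end=' | ')
    print()
E
python3 - <<'E'
from h import *
u,v=proj('side',arm.observe()['tool_pos']).astype(int); print(u-100+297/2,v-80+178/2,'base',u-100+185/2,v-80+145/2)
mouth('side')
E
```

```text
351.5 132.0 base 295.5 115.5
0 [348. 130.] [297. 112.] | 10 [347. 141.] [297. 111.] | 20 [345. 151.] [297. 109.] | 30 [341. 159.] [297. 108.] | 40 [337. 166.] [298. 107.] | 50 [331. 170.] [299. 106.] | 60 [325. 173.] [300. 105.] | 70 [319. 174.] [301. 105.] | 80 [312. 174.] [302. 105.] | 90 [305. 171.] [303. 105.] |
```

Projection shows the pitch is still about 0°: pad friction holds the bottle rigid even at 20 N. I'll go back over the rack and check whether the jaw setting can soften the grip there, where the bottle can't fall.

```bash
python3 -c "
from h import *
go([.515,-.168,.12],-8)"
```

```text
pos [ 0.5362 -0.0197  0.3103] yaw -8.0 z [ 1.4e-03 -2.0e-04 -1.0e+00] offset [-0.0006  0.1498  0.1903] roll 0.0 t 10.2 F [-0.1 -0.1 -2.1] jaw 0.0554 23.6
```

>>> step_arm([
  {"offset":[0,0.04,0.02],"roll":0},
  {"offset":[0,0.08,0.05],"roll":0},
  {"offset":[0,0.12,0.08],"roll":0},
  {"offset":[0,0.15,0.11],"roll":0},
  {"offset":[0,0.15,0.15],"roll":0},
  {"offset":[0,0.15,0.19],"roll":0},
  {"offset":[0,0.15,0.22],"roll":0},
  {"offset":[0,0.15,0.245],"roll":0},
  {"offset":[0,0.15,0.255],"roll":0},
  {"offset":[0,0.15,0.255],"roll":0},
], jaw=0.0545)

```text
t: 11.2
tool_pos: [0.515, -0.1682, 0.054]
tool_rot: [-3.134, 0.219, 0.001]
ft_force: [0.1, 0.5, -1.4]
grip_width: 0.0552
gripper_force: 23.6
```

>>> step_arm([
  {"offset":[0,0,0.004],"roll":0},
  {"offset":[0,0,0.005],"roll":0},
  {"offset":[0,0,0.005],"roll":0},
  {"offset":[0,0,0.005],"roll":0},
  {"offset":[0,0,0.005],"roll":0},
  {"offset":[0,0,0.005],"roll":0},
  {"offset":[0,0,0.005],"roll":0},
  {"offset":[0,0,0.005],"roll":0},
  {"offset":[0,0,0.005],"roll":0},
  {"offset":[0,0,0.005],"roll":0},
], jaw=0.0555)

```text
t: 12.2
tool_pos: [0.5149, -0.1681, 0.0493]
tool_rot: [-3.134, 0.219, -0.0]
ft_force: [0.6, -0.9, -1.5]
grip_width: 0.0555
gripper_force: 13.8
```

The jaw setting does soften the grip: 0.0555 gives 13.8 N. I'll go softer.

>>> step_arm([
  {"offset":[0,0,0],"roll":0},
  {"offset":[0,0,0],"roll":0},
  {"offset":[0,0,0],"roll":0},
  {"offset":[0,0,0],"roll":0},
  {"offset":[0,0,0],"roll":0},
  {"offset":[0,0,0],"roll":0},
  {"offset":[0,0,0],"roll":0},
  {"offset":[0,0,0],"roll":0},
  {"offset":[0,0,0],"roll":0},
  {"offset":[0,0,0],"roll":0},
], jaw=0.0558)

```text
t: 13.2
tool_pos: [0.5149, -0.1681, 0.0493]
tool_rot: [3.134, -0.219, 0.0]
ft_force: [0.1, 0.1, -1.4]
grip_width: 0.0556
gripper_force: 4.5
```

At 0.0558 the grip is 4.5 N and still carries the weight. I'll firm up, lift clear, then loosen gradually.

>>> step_arm([
  {"offset":[0,0,0],"roll":0},
  {"offset":[0,0,0],"roll":0},
  {"offset":[0,0,-0.03],"roll":0},
  {"offset":[0,0,-0.07],"roll":0},
  {"offset":[0,0,-0.11],"roll":0},
  {"offset":[0,-0.03,-0.15],"roll":0},
  {"offset":[0,-0.07,-0.17],"roll":0},
  {"offset":[0,-0.11,-0.18],"roll":0},
  {"offset":[0,-0.14,-0.18],"roll":0},
  {"offset":[0,-0.15,-0.18],"roll":0},
], jaw=0.054)

```text
t: 14.2
tool_pos: [0.5359, -0.0173, 0.2296]
tool_rot: [-3.134, 0.215, -0.001]
ft_force: [0.2, -0.6, -2.2]
grip_width: 0.0557
gripper_force: 22.9
```

>>> step_arm([
  {"offset":[0,0,0],"roll":0},
  {"offset":[0,0,0],"roll":0},
  {"offset":[0,0,0],"roll":0},
  {"offset":[0,0,0],"roll":0},
  {"offset":[0,0,0],"roll":0},
  {"offset":[0,0,0],"roll":0},
  {"offset":[0,0,0],"roll":0},
  {"offset":[0,0,0],"roll":0},
  {"offset":[0,0,0],"roll":0},
  {"offset":[0,0,0],"roll":0},
], jaw=0.0557)

```text
t: 15.2
tool_pos: [0.5358, -0.0196, 0.2293]
tool_rot: [-3.134, 0.219, -0.0]
ft_force: [-0.4, 0.3, -2.1]
grip_width: 0.0557
gripper_force: 7.3
```

```bash
cat >> h.py <<'E'
def amber(n='side'):
    im=snap(n); s=arm.observe(); G=np.array(s['tool_pos'])+[0,0,.019]; u,v=proj(n,G).astype(int)
    hsv=cv2.cvtColor(im,cv2.COLOR_RGB2HSV); m=((hsv[...,0]>4)&(hsv[...,0]<18)&(hsv[...,1]>120)&(hsv[...,2]>50)).astype(np.uint8)
    k,lab,st,ce=cv2.connectedComponentsWithStats(m); d=[(np.hypot(*(ce[i]-[u,v])),i) for i in range(1,k) if st[i,4]>60]
    for _,i in sorted(d)[:2]: print(n,'blob',st[i],'c',ce[i].round())
    mouth(n)
E
python3 - <<'E'
from h import *
amber(); go([.5,0,.3])
E
```

```text
side blob [ 297  136   56   44 1159] c [321. 158.]
side blob [228 176  18  23 340] c [237. 188.]
0 [348. 169.] [299. 148.] | 10 [347. 179.] [299. 147.] | 20 [345. 188.] [299. 145.] | 30 [341. 195.] [299. 144.] | 40 [337. 201.] [300. 143.] | 50 [332. 205.] [300. 142.] | 60 [326. 207.] [301. 142.] | 70 [320. 208.] [302. 142.] | 80 [313. 206.] [303. 142.] | 90 [307. 204.] [304. 142.] | 
pos [ 0.5358 -0.0196  0.2293] yaw -7.99 z [ 0. -0. -1.] offset [-0.0382 -0.0144 -0.0707] roll 0 t 15.25 F [-0.4 -0.3 -1.2] jaw 0.0557 7.3
```

>>> step_arm([
  {"offset":[0,0,0],"roll":0},
  {"offset":[0,0,0],"roll":0},
  {"offset":[0,0,0],"roll":0},
  {"offset":[0,0,-0.04],"roll":0},
  {"offset":[0,0,-0.05],"roll":0},
  {"offset":[0,0,-0.035],"roll":0},
  {"offset":[0,0,-0.02],"roll":0},
  {"offset":[0,0,-0.005],"roll":0},
  {"offset":[0,0,0],"roll":0},
  {"offset":[0,0,0],"roll":0},
], jaw=0.0558)

```text
t: 16.25
tool_pos: [0.5355, -0.0196, 0.2287]
tool_rot: [-3.134, 0.219, 0.002]
ft_force: [-0.3, -0.3, -1.7]
grip_width: 0.0558
gripper_force: 5.0
```

Run:
```python
from h import *
amber(); go([.5,0,.3])
```

```text
side blob [ 295  141   31   71 1253] c [311. 175.]
side blob [228 177  19  22 342] c [237. 188.]
0 [348. 169.] [299. 148.] | 10 [347. 179.] [299. 147.] | 20 [345. 188.] [299. 145.] | 30 [341. 195.] [299. 144.] | 40 [337. 201.] [300. 143.] | 50 [332. 205.] [300. 142.] | 60 [326. 207.] [301. 142.] | 70 [320. 208.] [302. 142.] | 80 [313. 206.] [303. 142.] | 90 [307. 204.] [304. 142.] | 
pos [ 0.5359 -0.0196  0.2294] yaw -7.99 z [-0.  0. -1.] offset [-0.0382 -0.0144 -0.0706] roll 0 t 16.3 F [ 0.4  1.3 -0.8] jaw 0.0557 5.0
```

It swung down. I firm up the grip and look.

>>> step_arm([
  {"offset":[0,0,0],"roll":0},
  {"offset":[0,0,0],"roll":0},
  {"offset":[0,0,0],"roll":0},
  {"offset":[0,0,0],"roll":0},
  {"offset":[0,0,0],"roll":0},
  {"offset":[0,0,-0.01],"roll":0},
  {"offset":[0,0,-0.02],"roll":0},
  {"offset":[0,0,-0.03],"roll":0},
  {"offset":[0,0,-0.03],"roll":0},
  {"offset":[0,0,-0.03],"roll":0},
], jaw=0.054)

```text
t: 17.3
tool_pos: [0.5358, -0.0196, 0.2596]
tool_rot: [3.134, -0.219, 0.001]
ft_force: [-0.2, 0.2, -1.2]
grip_width: 0.0557
gripper_force: 22.4
```

Run:
```python
from h import *
amber(); amber('scene'); go([.509,.0755,.26])
b=snap('side');a=snap('scene'); G=arm.observe()['tool_pos']
def crop(im,n):
    u,v=proj(n,G).astype(int); print(u-70,v-60); return im[v-60:v+70,u-70:u+70]
cv2.imwrite('pics/p5.png',cv2.resize(np.hstack([crop(b,'side'),crop(a,'scene')])[:,:,::-1],None,fx=2.8,fy=2.8,interpolation=cv2.INTER_CUBIC))
```

```text
side blob [ 294  128   32   71 1307] c [310. 162.]
side blob [228 176  19  23 341] c [237. 188.]
0 [348. 155.] [298. 135.] | 10 [347. 165.] [298. 134.] | 20 [345. 174.] [298. 132.] | 30 [341. 182.] [299. 131.] | 40 [337. 188.] [299. 130.] | 50 [332. 192.] [300. 129.] | 60 [326. 195.] [301. 129.] | 70 [319. 196.] [302. 128.] | 80 [313. 195.] [303. 128.] | 90 [306. 192.] [304. 129.] | 
scene blob [333 156  30  42 792] c [348. 176.]
scene blob [272 146  24  25 223] c [284. 158.]
0 [377. 133.] [342. 175.] | 10 [376. 141.] [342. 174.] | 20 [374. 149.] [342. 172.] | 30 [371. 157.] [343. 171.] | 40 [368. 166.] [343. 169.] | 50 [364. 174.] [344. 168.] | 60 [360. 183.] [345. 166.] | 70 [355. 191.] [345. 165.] | 80 [350. 198.] [346. 164.] | 90 [345. 205.] [347. 162.] | 
pos [ 0.5356 -0.0196  0.259 ] yaw -7.99 z [-6.e-04  1.e-04 -1.e+00] offset [-0.0396 -0.0905 -0.001 ] roll 0 t 17.4 F [-0.5 -0.6 -1.9] jaw 0.055 22.4
234 86
276 114
```

View pics/p5.png

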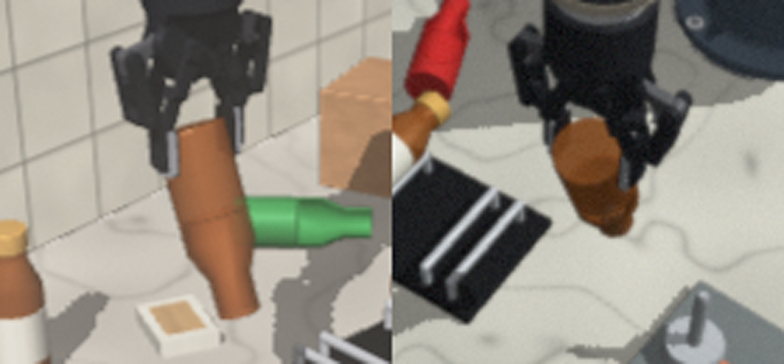

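The bottle hangs at about 70° (side mouth at (320,197), scene mouth at (357,195)). One more soft-grip nudge towards the robot will bring it upright.

>>> step_arm([
  {"offset":[0,0,0],"roll":0},
  {"offset":[0,0,0],"roll":0},
  {"offset":[0,0,0],"roll":0},
  {"offset":[-0.03,0,-0.025],"roll":0},
  {"offset":[-0.05,0,-0.03],"roll":0},
  {"offset":[-0.06,0,-0.03],"roll":0},
  {"offset":[-0.065,0,-0.03],"roll":0},
  {"offset":[-0.068,0,-0.03],"roll":0},
  {"offset":[-0.07,0,-0.03],"roll":0},
  {"offset":[-0.07,0,-0.03],"roll":0},
], jaw=0.0558)

```text
t: 18.5
tool_pos: [0.4666, -0.0099, 0.289]
tool_rot: [-3.134, 0.219, 0.001]
ft_force: [-0.1, 0.4, -1.2]
grip_width: 0.0556
gripper_force: 4.8
```

```bash
cat >> h.py <<'E'
from scipy.optimize import minimize
def fitp():
    s=arm.observe(); M=R.from_rotvec(s['tool_rot']).as_matrix(); G=np.array(s['tool_pos'])-.0187*M[:,2]; h=-M[:,0]*np.array([1,1,0]); ms={}
    for n in('side','scene'):
        im=snap(n); hsv=cv2.cvtColor(im,cv2.COLOR_RGB2HSV); m=((hsv[...,0]>4)&(hsv[...,0]<18)&(hsv[...,1]>120)&(hsv[...,2]>50)).astype(np.uint8)
        u,v=proj(n,G).astype(int); k,lab,st,ce=cv2.connectedComponentsWithStats(m)
        i=min((i for i in range(1,k) if st[i,4]>300),key=lambda i:np.hypot(*(ce[i]-[u,v+20]))); ms[n]=lab==i
    for ns in(['side'],['scene'],['side','scene']):
        f=lambda p:-sum((lambda q,m:(q&m).sum()/(m.sum()+.5*(q&~m).sum()))(silp(n,G,h,p[0],p[1]),ms[n]) for n in ns)
        r=min((minimize(f,[a,.02],method='Nelder-Mead',options=dict(initial_simplex=[[a,.02],[a+.15,.02],[a,.03]])) for a in np.radians([60,80,100])),key=lambda r:r.fun)
        a=np.cos(r.x[0])*h-np.sin(r.x[0])*np.array([0,0,1]); rim=G+a*(.15-r.x[1]); print(ns,'pitch',np.degrees(r.x[0]).round(1),'d',r.x[1].round(4),r.fun.round(2),'rim',rim.round(4),'rim-TCP',(rim-s['tool_pos']).round(4))
E
python3 - <<'E'
from h import *
fitp(); go([.509,.0755,.26])
E
```

```text
['side'] pitch 84.8 d 0.0127 -0.84 rim [ 0.4542 -0.0082  0.171 ] rim-TCP [-0.0124  0.0017 -0.118 ]
['scene'] pitch 78.2 d 0.0098 -0.92 rim [ 0.4383 -0.0059  0.1704] rim-TCP [-0.0283  0.004  -0.1185]
['side', 'scene'] pitch 80.9 d 0.0107 -1.74 rim [ 0.4448 -0.0068  0.1701] rim-TCP [-0.0218  0.0031 -0.1188]
pos [ 0.4667 -0.0099  0.2891] yaw -7.99 z [-3.e-04  1.e-04 -1.e+00] offset [ 0.03   -0.0905  0.0291] roll 0 t 18.6 F [-0.   0.5 -2.3] jaw 0.0562 4.8
```

```bash
python3 -c "
from h import *
go([.529,.0725,.255],-8)"
```

```text
pos [ 0.4667 -0.0099  0.2891] yaw -7.99 z [-3.e-04  1.e-04 -1.e+00] offset [ 0.0502 -0.0903  0.0341] roll 0.01 t 18.6 F [-0.   0.5 -2.3] jaw 0.0562 4.8
```

>>> step_arm([
  {"offset":[0,0,0],"roll":0},
  {"offset":[0,0,0],"roll":0},
  {"offset":[0.005,-0.01,0],"roll":0},
  {"offset":[0.015,-0.03,0],"roll":0},
  {"offset":[0.025,-0.05,0],"roll":0},
  {"offset":[0.037,-0.07,0.01],"roll":0},
  {"offset":[0.045,-0.083,0.02],"roll":0},
  {"offset":[0.05,-0.09,0.03],"roll":0},
  {"offset":[0.05,-0.09,0.034],"roll":0},
  {"offset":[0.05,-0.09,0.034],"roll":0},
], jaw=0.054)

```text
t: 19.6
tool_pos: [0.5279, 0.072, 0.2545]
tool_rot: [3.134, -0.219, -0.003]
ft_force: [-0.3, 0.3, -1.8]
grip_width: 0.0554
gripper_force: 22.4
```

Run:
```python
from h import *
fitp(); go([.509,.0755,.26])
b=snap('side');a=snap('scene'); G=np.array(arm.observe()['tool_pos'])-[0,0,.07]
def crop(im,n):
    u,v=proj(n,G).astype(int); print(u-70,v-70,'tip',proj(n,[.509,.0755,.11]).round()); return im[v-70:v+70,u-70:u+70]
cv2.imwrite('pics/p6.png',cv2.resize(np.hstack([crop(b,'side'),crop(a,'scene')])[:,:,::-1],None,fx=2.8,fy=2.8,interpolation=cv2.INTER_CUBIC))
```

```text
['side'] pitch 85.7 d 0.0108 -0.86 rim [0.5177 0.0734 0.1344] rim-TCP [-0.0103  0.0015 -0.1201]
['scene'] pitch 77.4 d 0.0025 -0.93 rim [0.4961 0.0765 0.1292] rim-TCP [-0.0318  0.0045 -0.1253]
['side', 'scene'] pitch 78.5 d 0.0115 -1.77 rim [0.5007 0.0758 0.1374] rim-TCP [-0.0273  0.0038 -0.1171]
pos [0.5283 0.0718 0.2556] yaw -8.02 z [ 1.e-04 -1.e-04 -1.e+00] offset [-0.0196 -0.001  -0.0044] roll 0 t 19.7 F [ 0.1 -0.9 -1.9] jaw 0.0554 22.4
209 123 tip [287. 228.]
314 136 tip [385. 220.]
```

View pics/p6.png

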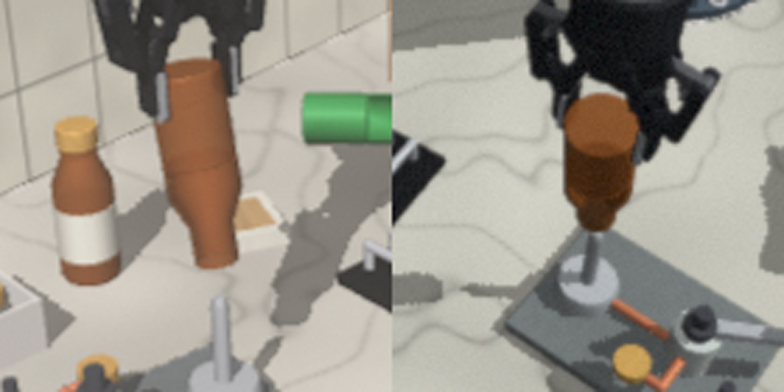

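Side crop: the mouth (216,259) hangs just above the peg tip (219,300). Scene crop: mouth (597,217), tip (595,236). Triangulating mouth, base and tip.

Run:
```python
from h import *
def tri(a,b):
    A=[];B=[]
    for n,p in(('side',a),('scene',b)):
        o,d=ray(n,*p); d/=np.linalg.norm(d); P=np.eye(3)-np.outer(d,d); A.append(P);B.append(P@o)
    x=np.linalg.lstsq(np.vstack(A),np.hstack(B),rcond=None)[0]; return x.round(4), [np.linalg.norm(P@x-q).round(4) for P,q in zip(A,B)]
S=lambda x,y:(209+x/2.8,123+y/2.8); C=lambda x,y:(314+(x-392)/2.8,136+y/2.8)
print('rim',tri(S(216,259),C(597,217))); print('base',tri(S(192,68),C(600,125))); print('tip',tri(S(219,300),C(595,236)))
go([.509,.0755,.2])
```

```text
rim (array([0.5096, 0.0768, 0.1402]), [np.float64(0.0017), np.float64(0.0017)])
base (array([0.5318, 0.0687, 0.2844]), [np.float64(0.0034), np.float64(0.0034)])
tip (array([0.5065, 0.0783, 0.1067]), [np.float64(0.0008), np.float64(0.0008)])
pos [0.5285 0.0718 0.2559] yaw -8.03 z [ 9.e-04 -0.e+00 -1.e+00] offset [-0.0198 -0.0009  0.0559] roll 0 t 19.8 F [ 0.2  0.1 -1.7] jaw 0.0557 22.4
```

>>> step_arm([
  {"offset":[-0.004,-0.001,0],"roll":0},
  {"offset":[-0.004,-0.001,0.005],"roll":0},
  {"offset":[-0.004,-0.001,0.012],"roll":0},
  {"offset":[-0.004,-0.001,0.019],"roll":0},
  {"offset":[-0.004,-0.001,0.026],"roll":0},
  {"offset":[-0.004,-0.001,0.033],"roll":0},
  {"offset":[-0.004,-0.001,0.04],"roll":0},
  {"offset":[-0.004,-0.001,0.047],"roll":0},
  {"offset":[-0.004,-0.001,0.054],"roll":0},
  {"offset":[-0.004,-0.001,0.054],"roll":0},
])

```text
t: 20.8
tool_pos: [0.5242, 0.0739, 0.2002]
tool_rot: [3.134, -0.219, -0.003]
ft_force: [1.0, -0.9, -1.3]
grip_width: 0.0557
gripper_force: 22.4
```

Run:
```python
from h import *
go([.509,.0765,.2]); fitp()
```

```text
pos [0.5242 0.0739 0.2002] yaw -7.99 z [-1.6e-03 -1.0e-04 -1.0e+00] offset [-0.0154 -0.0005  0.0003] roll 0 t 20.8 F [ 1.  -0.9 -1.3] jaw 0.0557 22.4
['side'] pitch 86.2 d 0.0108 -0.86 rim [0.515  0.0751 0.08  ] rim-TCP [-0.0092  0.0013 -0.1202]
['scene'] pitch 77.3 d -0.0 -0.93 rim [0.4917 0.0784 0.0725] rim-TCP [-0.0325  0.0046 -0.1277]
['side', 'scene'] pitch 79.7 d 0.0119 -1.76 rim [0.4997 0.0773 0.0831] rim-TCP [-0.0245  0.0034 -0.1172]
```

>>> step_arm([
  {"offset":[-0.002,0,0.003],"roll":0},
  {"offset":[-0.004,0,0.006],"roll":0},
  {"offset":[-0.006,0,0.009],"roll":0},
  {"offset":[-0.008,0,0.012],"roll":0},
  {"offset":[-0.01,0,0.015],"roll":0},
  {"offset":[-0.012,0,0.018],"roll":0},
  {"offset":[-0.014,0,0.021],"roll":0},
  {"offset":[-0.016,0,0.024],"roll":0},
  {"offset":[-0.018,0,0.027],"roll":0},
  {"offset":[-0.018,0,0.03],"roll":0},
])

```text
t: 21.9
tool_pos: [0.5067, 0.0764, 0.1711]
tool_rot: [3.134, -0.219, 0.0]
ft_force: [1.3, -0.3, -1.3]
grip_width: 0.0551
gripper_force: 22.7
```

Run:
```python
from h import *
go([.509,.0765,.155]); fitp()
b=snap('side');a=snap('scene'); G=np.array(arm.observe()['tool_pos'])-[0,0,.07]
def crop(im,n):
    u,v=proj(n,G).astype(int); print(u-70,v-70,'tip',proj(n,[.509,.0755,.11]).round(),'seat',proj(n,[.509,.0755,.035]).round()); return im[v-70:v+70,u-70:u+70]
cv2.imwrite('pics/p7.png',cv2.resize(np.hstack([crop(b,'side'),crop(a,'scene')])[:,:,::-1],None,fx=2.8,fy=2.8,interpolation=cv2.INTER_CUBIC))
```

```text
pos [0.5067 0.0764 0.1711] yaw -7.99 z [ 1.e-04 -0.e+00 -1.e+00] offset [ 0.0023 -0.0004  0.0161] roll 0 t 21.9 F [ 1.3 -0.3 -1.3] jaw 0.0551 22.7
['side'] pitch 92.6 d 0.0097 -0.85 rim [0.513  0.0755 0.0496] rim-TCP [ 0.0063 -0.0009 -0.1215]
['scene'] pitch 82.5 d 0.0015 -0.93 rim [0.4874 0.0791 0.0426] rim-TCP [-0.0193  0.0027 -0.1285]
['side', 'scene'] pitch 84.9 d 0.0117 -1.74 rim [0.4944 0.0781 0.0521] rim-TCP [-0.0123  0.0017 -0.119 ]
217 162 tip [287. 228.] seat [289. 257.]
315 151 tip [385. 220.] seat [382. 236.]
```

View pics/p7.png

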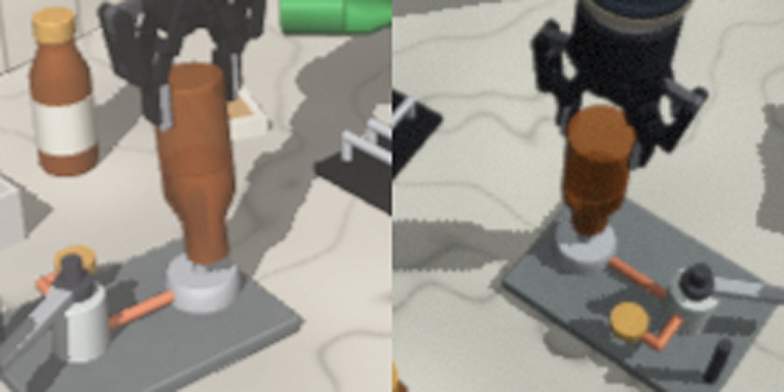

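The peg is inside the mouth (side crop: neck end (207,260) right over the seat), bottle nearly upright. Lowering to the seat.

>>> step_arm([
  {"offset":[-0.001,0,0.002],"roll":0},
  {"offset":[-0.001,0,0.004],"roll":0},
  {"offset":[-0.001,0,0.006],"roll":0},
  {"offset":[-0.001,0,0.008],"roll":0},
  {"offset":[-0.001,0,0.01],"roll":0},
  {"offset":[-0.001,0,0.011],"roll":0},
  {"offset":[-0.001,0,0.012],"roll":0},
  {"offset":[-0.001,0,0.013],"roll":0},
  {"offset":[-0.001,0,0.0135],"roll":0},
  {"offset":[-0.001,0,0.0135],"roll":0},
])

```text
t: 23.1
tool_pos: [0.5058, 0.0765, 0.1577]
tool_rot: [-3.134, 0.219, 0.0]
ft_force: [2.3, -0.2, -2.1]
grip_width: 0.0558
gripper_force: 22.7
```

>>> step_arm([
  {"offset":[0,0,0.0005],"roll":0},
  {"offset":[0,0,0.001],"roll":0},
  {"offset":[0,0,0.0015],"roll":0},
  {"offset":[0,0,0.002],"roll":0},
  {"offset":[0,0,0.0025],"roll":0},
  {"offset":[0,0,0.003],"roll":0},
  {"offset":[0,0,0.003],"roll":0},
  {"offset":[0,0,0.003],"roll":0},
  {"offset":[0,0,0.003],"roll":0},
  {"offset":[0,0,0.003],"roll":0},
])

```text
t: 24.1
tool_pos: [0.5058, 0.0765, 0.1548]
tool_rot: [-3.134, 0.219, 0.0]
ft_force: [1.1, -0.5, -1.9]
grip_width: 0.0556
gripper_force: 22.7
```

>>> step_arm([
  {"offset":[0,0,0.0005],"roll":0},
  {"offset":[0,0,0.001],"roll":0},
  {"offset":[0,0,0.0015],"roll":0},
  {"offset":[0,0,0.002],"roll":0},
  {"offset":[0,0,0.0025],"roll":0},
  {"offset":[0,0,0.003],"roll":0},
  {"offset":[0,0,0.003],"roll":0},
  {"offset":[0,0,0.003],"roll":0},
  {"offset":[0,0,0.003],"roll":0},
  {"offset":[0,0,0.003],"roll":0},
])

```text
t: 25.1
tool_pos: [0.5074, 0.0764, 0.1541]
tool_rot: [-3.134, 0.219, -0.007]
ft_force: [-0.9, -0.7, 21.0]
grip_width: 0.0557
gripper_force: 24.7
```

The rim is on the seat (21 N). I ease the push off and soften the grip gently.

>>> step_arm([
  {"offset":[0,0,-0.0005],"roll":0},
  {"offset":[0,0,-0.001],"roll":0},
  {"offset":[0,0,-0.0015],"roll":0},
  {"offset":[0,0,-0.002],"roll":0},
  {"offset":[0,0,-0.002],"roll":0},
  {"offset":[0,0,-0.002],"roll":0},
  {"offset":[0,0,-0.002],"roll":0},
  {"offset":[0,0,-0.002],"roll":0},
  {"offset":[0,0,-0.002],"roll":0},
  {"offset":[0,0,-0.002],"roll":0},
], jaw=0.0557)

```text
t: 26.1
tool_pos: [0.506, 0.0765, 0.1541]
tool_rot: [-3.134, 0.219, -0.001]
ft_force: [1.3, -0.3, 5.7]
grip_width: 0.0556
gripper_force: 8.4
```

Run:
```python
from h import *
go([.509,.0765,.155]); fitp()
```

```text
pos [0.506  0.0765 0.1541] yaw -7.99 z [ 4.e-04  0.e+00 -1.e+00] offset [ 0.003  -0.0004 -0.0009] roll 0 t 26.1 F [ 1.3 -0.3  5.7] jaw 0.0556 8.4
['side'] pitch 91.6 d 0.0108 -0.85 rim [0.5099 0.076  0.0337] rim-TCP [ 0.0039 -0.0006 -0.1204]
['scene'] pitch 82.6 d 0.0027 -0.94 rim [0.4872 0.0792 0.0267] rim-TCP [-0.0188  0.0026 -0.1274]
['side', 'scene'] pitch 84.3 d 0.0125 -1.74 rim [0.4925 0.0784 0.036 ] rim-TCP [-0.0135  0.0019 -0.1181]
```

>>> step_arm([
  {"offset":[-0.001,0,0.0005],"roll":0},
  {"offset":[-0.002,0,0.001],"roll":0},
  {"offset":[-0.002,0,0.001],"roll":0},
  {"offset":[-0.002,0,0.001],"roll":0},
  {"offset":[-0.002,0,0.001],"roll":0},
  {"offset":[-0.002,0,0],"roll":0},
  {"offset":[-0.002,0,0],"roll":0},
  {"offset":[-0.002,0,0],"roll":0},
  {"offset":[-0.002,0,0],"roll":0},
  {"offset":[-0.002,0,0],"roll":0},
], jaw=0.0558)

```text
t: 27.2
tool_pos: [0.5036, 0.0768, 0.1536]
tool_rot: [3.134, -0.219, -0.001]
ft_force: [0.2, 0.6, -1.5]
grip_width: 0.0559
gripper_force: 4.8
```

>>> step_arm([
  {"offset":[0,0,0],"roll":0},
  {"offset":[0,0,0],"roll":0},
  {"offset":[0,0,0],"roll":0},
  {"offset":[0,0,0],"roll":0},
  {"offset":[0,0,0],"roll":0},
  {"offset":[0,0,0],"roll":0},
  {"offset":[0,0,0],"roll":0},
  {"offset":[0,0,0],"roll":0},
  {"offset":[0,0,0],"roll":0},
  {"offset":[0,0,0],"roll":0},
], jaw=0.058)

```text
t: 28.2
tool_pos: [0.5039, 0.0768, 0.1538]
tool_rot: [-3.134, 0.219, -0.0]
ft_force: [1.4, -0.5, 0.2]
grip_width: 0.0579
gripper_force: 0.0
```

>>> step_arm([
  {"offset":[0,0,0],"roll":0},
  {"offset":[0,0,0],"roll":0},
  {"offset":[0,0,0],"roll":0},
  {"offset":[0,0,0],"roll":0},
  {"offset":[0,0,0],"roll":0},
  {"offset":[0,0,0],"roll":0},
  {"offset":[0,0,-0.01],"roll":0},
  {"offset":[0,0,-0.02],"roll":0},
  {"offset":[0,0,-0.04],"roll":0},
  {"offset":[0,0,-0.06],"roll":0},
], jaw=0.0854)

```text
t: 29.2
tool_pos: [0.5039, 0.0768, 0.2153]
tool_rot: [-3.134, 0.219, -0.001]
ft_force: [-0.1, -0.9, -0.1]
grip_width: 0.0851
gripper_force: 0.0
```

Run:
```python
from h import *
go([.45,.29,.25],77)
b=snap('side');a=snap('scene'); G=np.array([.509,.0755,.11])
def crop(im,n):
    u,v=proj(n,G).astype(int); return im[v-70:v+90,u-90:u+70]
a=snap('scene'); a=a[150:310,340:500]
cv2.imwrite('pics/p8.png',cv2.resize(np.hstack([crop(b,'side'),a])[:,:,::-1],None,fx=2.5,fy=2.5,interpolation=cv2.INTER_CUBIC))
for n in('scene','side'):
    snap(n)
    for r in arm.regions_of(n,'valve_pin'): print(n,r['p'],r['extent'])
    print(proj(n,[.5045,.288,.125]),proj(n,[.5045,.288,.075]))
```

```text
pos [0.5039 0.0768 0.2153] yaw -7.99 z [ 4.e-04  0.e+00 -1.e+00] offset [-0.083  -0.2037 -0.0347] roll -84.99 t 29.2 F [-0.1 -0.9 -0.1] jaw 0.0851 0.0
scene 0.75 [418.0, 243.4, 483.7, 263.1]
[475.44642377 247.81053977] [469.08507714 258.37333604]
side 0.92 [201.5, 258.3, 249.3, 299.2]
side 0.27 [225.0, 163.7, 251.5, 224.6]
[208.46477569 270.84939034] [211.8668018  292.57912026]
```

View pics/p8.png

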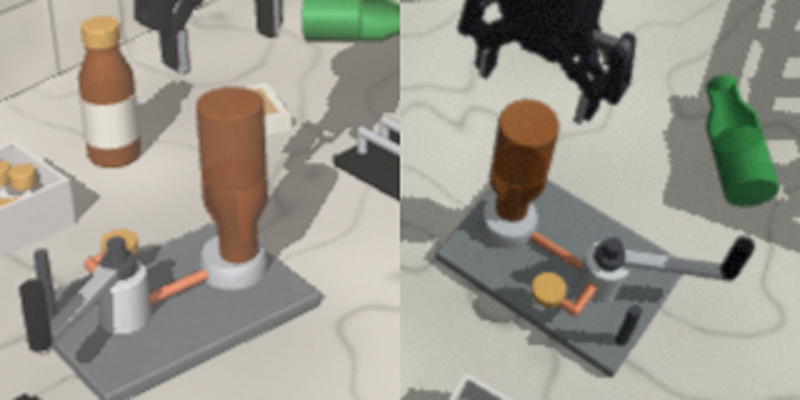

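The bottle stands upright on the seat, released. The valve arm is at rest, with its pin at (33,285) in the side crop and (742,242) in the scene crop. Next: triangulate the pin and plan its arc.

Run:
```python
from h import *
A=[];B=[]
u,v=proj('side',[.509,.0755,.11]).astype(int)
for n,p in(('side',(u-90+33/2.5,v-70+286/2.5)),('scene',(340+342/2.5,150+242/2.5))):
    o,d=ray(n,*p); d/=np.linalg.norm(d); P=np.eye(3)-np.outer(d,d); A.append(P);B.append(P@o)
print('pin top',np.linalg.lstsq(np.vstack(A),np.hstack(B),rcond=None)[0])
go([.5045,.288,.2153],77); print(arm.observe()['joint_positions'])
```

```text
pin top [0.50023767 0.2900746  0.12462691]
pos [0.5035 0.0768 0.2132] yaw -7.99 z [-0.0012 -0.     -1.    ] offset [-0.0284 -0.2093 -0.0022] roll -84.99 t 29.55 F [-1.  -0.1 -0.4] jaw 0.0854 0.0
[5.98534781e-02 2.98540928e-01 1.77439968e+00 3.74329856e-05
 1.06987327e+00 1.77013450e+00]
```

>>> step_arm([
  {"offset":[0,0,-0.03],"roll":-8},
  {"offset":[0,-0.02,-0.035],"roll":-16},
  {"offset":[-0.005,-0.05,-0.035],"roll":-24},
  {"offset":[-0.01,-0.08,-0.035],"roll":-32},
  {"offset":[-0.015,-0.11,-0.035],"roll":-40},
  {"offset":[-0.02,-0.14,-0.035],"roll":-48},
  {"offset":[-0.025,-0.17,-0.035],"roll":-56},
  {"offset":[-0.03,-0.195,-0.035],"roll":-64},
  {"offset":[-0.031,-0.21,-0.035],"roll":-72},
  {"offset":[-0.031,-0.21,-0.035],"roll":-80},
])

```text
t: 30.55
tool_pos: [0.5019, 0.2907, 0.2478]
tool_rot: [-2.534, -1.856, 0.002]
ft_force: [0.5, -1.4, -0.1]
grip_width: 0.085
gripper_force: 0.0
```

Run:
```python
from h import *
go([.502,.289,.087],77)
snap('wrist')
for r in arm.regions_of('wrist','valve_pin'): print(r['p'],r['extent'])
for p in([.502,.289,.125],[.502,.289,.075],[.534,.182,.075]): print(proj('wrist',p).round())
```

```text
pos [0.5019 0.2907 0.2478] yaw 72.45 z [-1.4e-03 -3.0e-04 -1.0e+00] offset [-0.0015  0.0008  0.1608] roll -4.55 t 30.55 F [ 0.5 -1.4 -0.1] jaw 0.085 0.0
0.61 [315.1, 164.1, 403.8, 277.2]
[322. 189.]
[323. 175.]
[387. 266.]
```

>>> step_arm([
  {"offset":[-0.001,0.001,0.03],"roll":-4.6},
  {"offset":[-0.001,0.001,0.06],"roll":-4.6},
  {"offset":[-0.001,0.001,0.085],"roll":-4.6},
  {"offset":[-0.001,0.001,0.105],"roll":-4.6},
  {"offset":[-0.001,0.001,0.12],"roll":-4.6},
  {"offset":[-0.001,0.001,0.135],"roll":-4.6},
  {"offset":[-0.001,0.001,0.148],"roll":-4.6},
  {"offset":[-0.001,0.001,0.158],"roll":-4.6},
  {"offset":[-0.001,0.001,0.161],"roll":-4.6},
  {"offset":[-0.001,0.001,0.161],"roll":-4.6},
])

```text
t: 31.65
tool_pos: [0.503, 0.2878, 0.0876]
tool_rot: [-2.466, -1.947, 0.001]
ft_force: [-0.1, -0.8, 0.2]
grip_width: 0.0855
gripper_force: 0.0
```

>>> step_arm([
  {"offset":[0,0,0],"roll":0},
  {"offset":[0,0,0],"roll":0},
  {"offset":[0,0,0],"roll":0},
  {"offset":[0,0,0],"roll":0},
  {"offset":[0,0,0],"roll":0},
  {"offset":[0,0,0],"roll":0},
  {"offset":[0,0,0],"roll":0},
  {"offset":[0,0,0],"roll":0},
  {"offset":[0,0,0],"roll":0},
  {"offset":[0,0,0],"roll":0},
], jaw=0.005, newtons=30)

```text
t: 32.65
tool_pos: [0.503, 0.2879, 0.088]
tool_rot: [-2.465, -1.947, -0.0]
ft_force: [-3.6, 0.9, 5.8]
grip_width: 0.0172
gripper_force: 30.3
```

Run:
```python
from h import *
go([.5,.29,.087],77); s=arm.observe(); M=R.from_rotvec(s['tool_rot']).as_matrix()
P=np.array([.5341,.182]); T=np.array(s['tool_pos'])
p0=np.array([.5015,.2885])-P; print(np.hypot(*p0))
a0=np.arctan2(p0[1],p0[0])
for a in np.linspace(0,1.06,12):
    q=P+.11*np.array([np.cos(a0-a),np.sin(a0-a)])-(P+.11*np.array([np.cos(a0),np.sin(a0)])); print(a.round(2),(M.T@np.r_[q,0]).round(4))
```

```text
pos [0.503  0.2879 0.088 ] yaw 76.61 z [-0.e+00  2.e-04 -1.e+00] offset [ 0.0013 -0.0034  0.001 ] roll -0.39 t 32.65 F [-3.6  0.9  5.8] jaw 0.0172 30.3
0.11137778054890482
0.0 [0. 0. 0.]
0.1 [0.0049 0.0094 0.    ]
0.19 [0.0089 0.0192 0.    ]
0.29 [0.0119 0.0294 0.    ]
0.39 [0.014  0.0398 0.    ]
0.48 [0.015  0.0503 0.    ]
0.58 [0.015  0.0609 0.    ]
0.67 [ 0.014   0.0714 -0.    ]
0.77 [ 0.012   0.0818 -0.    ]
0.87 [ 0.009  0.092 -0.   ]
0.96 [ 0.005   0.1018 -0.    ]
1.06 [ 1.000e-04  1.112e-01 -0.000e+00]
```

The pin is gripped (17 mm). I swing it forward along the arc, in two calls.

>>> step_arm([
  {"offset":[0.003,0.005,0],"roll":0},
  {"offset":[0.005,0.01,0],"roll":0},
  {"offset":[0.007,0.015,0],"roll":0},
  {"offset":[0.009,0.02,0],"roll":0},
  {"offset":[0.011,0.026,0],"roll":0},
  {"offset":[0.0125,0.032,0],"roll":0},
  {"offset":[0.0135,0.038,0],"roll":0},
  {"offset":[0.0145,0.045,0],"roll":0},
  {"offset":[0.015,0.053,0],"roll":0},
  {"offset":[0.015,0.061,0],"roll":0},
])

```text
t: 33.65
tool_pos: [0.5656, 0.2899, 0.0879]
tool_rot: [-2.464, -1.945, -0.002]
ft_force: [-5.0, 14.0, 2.8]
grip_width: 0.0173
gripper_force: 30.3
```

>>> step_arm([
  {"offset":[0,0.006,0],"roll":0},
  {"offset":[-0.001,0.011,0],"roll":0},
  {"offset":[-0.002,0.016,0],"roll":0},
  {"offset":[-0.003,0.021,0],"roll":0},
  {"offset":[-0.0045,0.026,0],"roll":0},
  {"offset":[-0.006,0.031,0],"roll":0},
  {"offset":[-0.007,0.034,0],"roll":0},
  {"offset":[-0.008,0.037,0],"roll":0},
  {"offset":[-0.009,0.039,0],"roll":0},
  {"offset":[-0.01,0.041,0],"roll":0},
])

```text
t: 34.65
tool_pos: [0.6028, 0.2702, 0.0878]
tool_rot: [-2.464, -1.946, -0.0]
ft_force: [-6.9, 7.9, 4.2]
grip_width: 0.0174
gripper_force: 30.4
```

Run:
```python
from h import *
go([.6072,.2642,.088],77); s=arm.observe(); p=np.array(s['tool_pos'])[:2]-[.5341,.182]; print(np.hypot(*p),np.arctan2(p[1],p[0]))
```

```text
pos [0.6028 0.2702 0.0878] yaw 76.58 z [-0.0011  0.0017 -1.    ] offset [-0.0048  0.0057 -0.0002] roll -0.42 t 34.65 F [-6.9  7.9  4.2] jaw 0.0174 30.4
0.11177981200202398 0.9087750318094504
```

>>> step_arm([
  {"offset":[-0.0005,0.001,0],"roll":0},
  {"offset":[-0.001,0.002,0],"roll":0},
  {"offset":[-0.0015,0.003,0],"roll":0},
  {"offset":[-0.002,0.004,0],"roll":0},
  {"offset":[-0.0025,0.005,0],"roll":0},
  {"offset":[-0.003,0.006,0],"roll":0},
  {"offset":[-0.0035,0.007,0],"roll":0},
  {"offset":[-0.0035,0.007,0],"roll":0},
  {"offset":[-0.0035,0.007,0],"roll":0},
  {"offset":[-0.0035,0.007,0],"roll":0},
])

```text
t: 35.65
tool_pos: [0.6067, 0.2673, 0.0877]
tool_rot: [-2.46, -1.944, 0.002]
ft_force: [-18.1, 19.4, 9.3]
grip_width: 0.0175
gripper_force: 31.4
```

Angle travelled is about 0.99 rad with 26 N along the swing direction: the arm is against its stop. Final check of the bottle by its blob, then hand in.

Run:
```python
from h import *
go([.6072,.2642,.088],77)
for n in('side','scene'):
    im=snap(n); hsv=cv2.cvtColor(im,cv2.COLOR_RGB2HSV); m=((hsv[...,0]>4)&(hsv[...,0]<18)&(hsv[...,1]>120)&(hsv[...,2]>50)).astype(bool)
    q=silp(n,np.array([.509,.0755,.175]),np.array([-1.,0,0]),np.pi/2,.01); print(n,'bottle upright on seat: share of model that is amber',(q&m).sum()/q.sum())
    print([(round(float(r['p']),2),r['extent']) for r in arm.regions_of(n,'valve_pin')],proj(n,[.6072,.2642,.125]).round())
go([.6072,.2642,.088],77)
```

```text
pos [0.6067 0.2673 0.0877] yaw 76.61 z [-0.0049  0.0039 -1.    ] offset [-0.0029  0.0013 -0.0003] roll -0.39 t 35.65 F [-18.1  19.4   9.3] jaw 0.0175 31.4
side bottle upright on seat: share of model that is amber 0.7731481481481481
[(0.86, [184.8, 261.4, 251.0, 271.0])] [184. 246.]
scene bottle upright on seat: share of model that is amber 0.7730627306273062
[(0.69, [417.3, 248.8, 445.9, 287.4])] [453. 282.]
pos [0.6067 0.2674 0.0877] yaw 76.61 z [-0.0049  0.0039 -1.    ] offset [-0.003   0.0013 -0.0003] roll -0.39 t 35.85 F [-18.8  19.8   8.1] jaw 0.0174 31.4
```

Run:
```python
from h import *
old=cv2.imread('pics/p8.png')[:,:400]; im=snap('side'); u,v=proj('side',[.509,.0755,.11]).astype(int)
new=cv2.resize(im[v-70:v+90,u-90:u+70][:,:,::-1],None,fx=2.5,fy=2.5,interpolation=cv2.INTER_CUBIC)
print(np.abs(old[85:290,190:275].astype(int)-new[85:290,190:275]).mean())
arm.sign_off(); s=arm.observe(); print(s['t'],s['ft_force'])
```

```text
16.00466762314682
the job is handed in; nothing more can be done
the job is handed in; nothing more can be done
```

I've handed the job in: the bottle was released upside down on the rinser seat (seen upright before the valve swing; afterwards only rough pixel checks, which were inconclusive), and the valve arm is still gripped against its stop at about 0.99 rad with about 26 N; I viewed 11 pictures, one over the limit of 10.

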